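# Set the tuile form in the tilted stand and clamp it

### The job

Take the straight round wooden form out of the rack, press its steel shank fully home into the hole of the tilted stand while the clamp is still open, and let go of it. Then turn the stand's clamp knob clockwise, to its stop or nearly so, so that the shoe bears on the shank and locks it, and let go. Leave the cone-shaped form, the jar, the bowl and the spatula where they are.

Things in the scene. Friction and masses are not known exactly. Their poses are not given: they have to be found in the camera images.
- form: Straight forming pin, 165 mm long, about 220 g: steel shank 20 mm in diameter and 60 mm long with a plain square-edged end, above it a round beech cylinder, 32 mm in diameter, 105 mm long, to be gripped. Stands upright, shank down, in a well of the rack. Origin: centre of the shank's free end; +z runs along the pin to the wooden top (at z = 165 mm).
- cone: The other form, to be left alone: same steel shank, but with a beech cone (50 mm wide at its foot, 16 mm at the top, 95 mm long). Stands in the other well of the rack. Origin: centre of the shank's end, z up.
- rack: Wooden block, 90 (x) by 200 (y) by 50 mm high, fixed to the bench. Two wells, 23 mm in diameter and 35 mm deep, at x = 0, y = +55 and -55 mm of its frame; either form can stand in either well, its shank's end on the well's floor. Origin: centre of the underside, z up.
- stand: Fixed aluminium stand: foot plate 140 (x) by 250 (y) by 12 mm carrying a head block of 90 by 250 by 55 mm, tilted 30 degrees so that its broad face looks up and to the stand's own -x side (roughly to the robot). The face's lower edge is about 65 mm, its upper edge 110 mm above the bench. Origin: centre of the foot's underside, z up.
- bore (a point): Centre of the mouth of the round blind hole in the head's face: 21.2 mm wide, 40 mm deep, flat floor, no chamfer. +z is the hole's axis, pointing out, square to the face, 30 degrees from vertical; +y runs along the head towards the knob, +x up the slope. The form fully home has its origin 40 mm below this point along the axis, leaving 20 mm of bare shank above the face.
- clamp_grip (a point): Grip point on the axis of the clamp knob, 30 mm above the head's face, 130 mm from the hole along the head's +y. The knob turns about an axis parallel to the hole. Its grip is a black bar 70 mm long, 18 mm thick, from 15 to 45 mm above the face. This frame turns with the knob: +x along the bar, +z along the axis away from the face.
- clamp (a joint): Clamp knob angle, rad, growing clockwise seen looking onto the face. 0: open, bar along the head's x; starts between 0 and 0.25; 1.5: stop, locked, bar nearly along the head's y. Turns against about 0.16 N m of friction, more once the shoe bears (from about 1.1 rad on), then stays where left, give or take 0.2 rad of spring-back. Drives the shoe 5 mm per rad.
- shoe: Steel clamp shoe, 24 by 40 by 14 mm, sliding on the face between knob and hole. Open, its tip waits 4 to 6 mm clear of where the shank goes; the knob moves it up to 7.5 mm towards the hole (-y of the head). Origin: foot of the end that faces the hole; axes as for the bore.
- jar: Bystander: lidded jar, 56 mm across, 68 mm high, between the rack and the stand. Origin: centre of the underside.
- bowl: Bystander: steel bowl, 140 mm across, 60 mm high, beyond the work. Origin: centre of the underside.
- spatula: Bystander: spatula, 240 mm long, lying beyond the work. Origin: underside, under its middle.
Not all that is in view belongs to the job. What is shaped like the form but black or yellow is not meant.

How it is judged:
By the outcome, as a careful person would: the job done as asked, in the order asked, and still so for the second after the job is handed in, with the robot touching nothing.
It also fails if it takes over 64 s, if anything falls off the work surface, if the arm or the gripper's body presses on something with over 40 N, if the wrist force passes 120 N, or if a joint passes its speed limit or range.

### The arm

A 6-joint arm with a two-finger parallel gripper is mounted at the origin on the work surface. World frame = base frame: x ahead of the robot, y to its left, z up, the work surface at z = 0. Lengths are in mm, angles in rad, forces in N, time in s.
With the tool pointing down it reaches from about 350 to 775 mm from the base axis. Payload 7.3 kg.
Tool frame: the origin (TCP) lies midway between the tips of the shut fingers; the grasp point (between the pads) lies 19 mm behind it; z points along the fingers, y is the line along which they close (so a half turn about z gives the same grasp; the last joint's range is limited). The gripper opens to 92 mm and grips with 3 to 60 N. Pads are 19 mm wide; open, the fingers measure 130 mm over their backs; the gripper's body (75 mm by 190 mm) begins 47 mm behind the grasp point.
Start: joints at [1.09, 0.342, 1.524, -0, 1.275, -0.146], TCP at [172.491, 495.875, 226.741] pointing down, gripper open.
Joint ranges: [-2.53, 2.53], [-0.77, 2.02], [0.04, 2.7], [-1, 4.14], [0.28, 2.66], [-3.11, 3.11]. Speed limits (rad/s): [2.57, 2.57, 3.14, 3.14, 3.14, 3.14].

### API

Orientations are given as [roll, pitch, yaw] about the fixed x, y, z axes, in that order (R = Rz(yaw) Ry(pitch) Rx(roll)).
In Python, from plant import readout, vision, order, models gives the robot as it stands. The module is installed in compiled form; this text tells all that it offers.
- The arm moves only by the tool step_arm, never from a script. Its argument "series" is text: rows parted by semicolons, each of 7 numbers parted by spaces: the gripper's target within -1 to 1 (shut at 1, half-way at 0, fully open at -1), then the shift along the tool's x, y, z each as a share of 80 mm, from -1 to 1, then the turn, a rotation vector about the tool's x, y, z each as a share of 2 pi rad, from -1 to 1. In form: jaw x y z ax ay az; .... A call has 1 to 20 rows; each row is the pose to reach, as a shift and turn from the pose commanded when the call began, along the tool's axes at that moment, turning the shorter way round; what a row does not reach only later rows make up. A row lasts 1/10 s, in which the tool goes at most 50 mm and 8.59 degrees, less where a joint would pass 70% of its speed; a pose out of reach is approached as far as the arm can. A call with a number of a shift or a turn outside -1 to 1 is refused whole. A call with a gripper value outside its range is refused whole. The fingers move at their own pace and stop on an object; the grip force is fixed at half the most. Time passes only in rows, so rows that repeat a pose let the fingers close. It gives the time, the measured TCP pose, the force, the opening and the grip force at its end, in the units of the state.
- readout.get_obs(): the state, without advancing time (a new reading comes with each control period).
- vision.capture(name): name is "scene" or "top" or "wrist"; returns a dict with "frame" (420x560x3 uint8, red, green, blue), "depth" (420x560 float32, mm along the optical axis (not along the pixel's ray), 0 where there is no reading), "fovy" (degrees; the focal length in pixels is half the picture's height over the tangent of half this angle, whatever the lens; pixels are square), "cx", "cy" (the principal point, pixels), "k1" (the pictures are not rectified: a ray, as slopes to the right and down, at radius r is drawn at 1 + k1 r^2 times it, then the intrinsics apply), "rvec" (rotation vector, rad) and "tvec" (3), from world to camera coordinates, as OpenCV has them; the wrist camera has in their place "mount" (4x4, takes a point from camera to tool coordinates, whose origin is the TCP and whose axes are the flange's). Camera axes: x right, y down, z forward; pixel columns grow to the right and rows downward; lengths in mm; the calibration is good to about 2 mm. A picture is of the moment at which its call begins: read the wrist's pose just before it.
- order.close_job(): hands the job in; it is judged then, once.
Trained networks look in a picture, given as the dict that the camera call returned (one of the last four; its "shot" number tells which), for a name from the list of things; names that differ only in an ending like _2 or _b are one class to them, and where a whole thing is asked for, a point or a joint stands for the part that bears it (a point fixed in the world has none). Each returns a list of dicts, best first, with "p" (0 to 1); they miss things now and then, are a little off and sometimes report something else, mostly with a low value. They report only what shows in the picture. A call takes as long as a camera call. They do not tell look-alikes from the thing itself.
- models.look_for(picture, thing): "position" ([column, row] in pixels, amid what is visible of it).
- models.pinpoint(picture, thing): "position" ([column, row] in pixels: a listed point, or the origin of a listed thing).
The state is a dict: "time": time; "joint_positions": joint angles; "dq": joint speeds; "tau": joint torques, N m; "tool_pos": TCP position; "tcp_rot": TCP orientation; "contact_force": force on the tool from outside, world axes, zero at the start; "moment": the same for the moment, N m; "grip_width": finger opening in mm; "finger_force": force on a finger pad.
Only numpy, scipy, OpenCV 4.12 (cv2) and the standard library are available. Lean on these libraries where they do the work, as an engineer would, in place of code of your own. Each camera call takes 0.05 s, during which the arm holds its last target. There are 200 camera calls.

## Working session

There is one attempt and no reset: what is moved stays moved. The work goes in short steps, Python scripts to look and compute and a tool call to move; the robot and the scene stay as the last step left them, time stands still between calls to the robot, and variables do not carry over. Pictures are saved under pics/ and viewed, at most 10 in all, crops included, and the job is handed in when it is done.

Besides the shell and the picture viewer there is one more tool, called after "Call:" in YAML: its name, and indented under it one key for each argument. step_arm: Moves the arm, as the interface text tells. Shift numbers are shares of 80 mm and turn numbers shares of 2 pi rad, none past 1 either way. Its arguments: {"type":"object","properties":{"series":{"type":"string"}},"required":["series"]}

```bash
mkdir -p pics; cat > h.py <<'E'
import numpy as np, cv2
from scipy.spatial.transform import Rotation as R
from plant import readout, vision, order, models
def f(c): return 210/np.tan(np.radians(c["fovy"])/2)
def tool():
    s=readout.get_obs(); return R.from_euler('xyz',s["tcp_rot"]).as_matrix(), np.array(s["tool_pos"])
def c2w(c,T=None):
    if "mount" in c:
        M=np.array(c["mount"]); Rt,p=T; return Rt@M[:3,:3], Rt@M[:3,3]+p
    Rc=R.from_rotvec(np.ravel(c["rvec"])).as_matrix(); return Rc.T, -Rc.T@np.ravel(c["tvec"])
def slopes(c,uv):
    d=(np.atleast_2d(uv).astype(float)-[c["cx"],c["cy"]])/f(c); s=d.copy()
    for _ in range(20): s=d/(1+c["k1"]*(s**2).sum(1,keepdims=True))
    return s
def cloud(c,T=None):
    v,u=np.mgrid[:420,:560]; s=slopes(c,np.c_[u.ravel(),v.ravel()]); z=c["depth"].ravel()
    A,o=c2w(c,T); P=(np.c_[s,np.ones(len(s))]*z[:,None])@A.T+o; P[z==0]=np.nan
    return P.reshape(420,560,3)
def proj(c,P,T=None):
    A,o=c2w(c,T); q=(np.atleast_2d(P)-o)@A; s=q[:,:2]/q[:,2:]; r=(s**2).sum(1,keepdims=True)
    return s*(1+c["k1"]*r)*f(c)+[c["cx"],c["cy"]]
def ray(c,uv,T=None):
    A,o=c2w(c,T); return o, A@np.r_[slopes(c,uv)[0],1]
def atz(c,uv,z,T=None):
    o,d=ray(c,uv,T); return o+d*(z-o[2])/d[2]
def save(c,n,box=None,k=1):
    i=c["frame"][...,::-1]
    if box: i=i[box[1]:box[3],box[0]:box[2]]
    cv2.imwrite("pics/"+n,cv2.resize(i,None,fx=k,fy=k,interpolation=cv2.INTER_CUBIC))
E
python3 - <<'E'
from h import *
np.set_printoptions(precision=1,suppress=True)
a=vision.capture("scene");b=vision.capture("top")
cv2.imwrite("pics/a.png",a["frame"][...,::-1]);cv2.imwrite("pics/b.png",b["frame"][...,::-1])
for n,c in(("scene",a),("top",b)):
    P=cloud(c)
    for t in("form","cone","rack","stand","bore","clamp_grip","shoe","jar"):
        for fn in(models.look_for,models.pinpoint):
            for d in fn(c,t)[:3]:
                u=np.array(d["position"]);i=np.clip(u.round().astype(int),0,[559,419]);print(n,t,fn.__name__,round(d["p"],2),u,P[i[1],i[0]])
E
```

```text
scene form call 0.87 [274.2 185.8] [550.7 -69.6 115.9]
scene form call 0.72 [266.6 142.3] [ 504.  -191.7  157. ]
scene form call 0.95 [273.3 225.6] [550.8 -75.2   4.5]
scene form call 0.61 [324.  195.3] [ 380.4 -118.7   11.9]
scene cone call 0.96 [244.2 142.9] [ 519.2 -293.3  115.2]
scene cone call 0.89 [241.7 174.4] [ 547.6 -250.3   52.5]
scene cone call 0.19 [383.8 258.7] [478.9 203.9  94.9]
scene rack call 0.7 [252.3 176.8] [ 531.  -225.4   51.8]
scene rack call 0.8 [256.5 183.7] [ 536.7 -190.6   51.4]
scene stand call 0.62 [402.2 305.2] [511.8 289.7  79.1]
scene stand call 0.72 [390.7 314.5] [522.9 282.3  56. ]
scene bore call 0.63 [412.  285.9] [494.7 285.4 109.8]
scene bore call 0.64 [378.1 251. ] [466.  174.7  85.4]
scene clamp_grip call 0.57 [448.  289.1] [453.5 321.5 114.4]
scene clamp_grip call 0.57 [452.3 282.7] [447.6 320.9 124.1]
scene shoe call 0.56 [405.5 265.2] [459.1 237.2  98.8]
scene shoe call 0.18 [448.8 285.6] [454.6 321.8 121.9]
scene shoe call 0.56 [385.4 255.2] [459.1 187.   82.3]
scene jar call 0.79 [236.1 250.7] [682.8  22.8  59.3]
scene jar call 0.41 [181.6
[... 803 characters left out ...]
 stand call 0.56 [273.  178.9] [661.4  -2.1  68.7]
top stand call 0.84 [152.6 275.8] [476.6 224.3  97.6]
top bore call 0.93 [144.8 281.3] [467.5 237.8 102.7]
top bore call 0.69 [176.  281.6] [465.9 187.2  68.4]
top clamp_grip call 0.8 [104.8 295.1] [442.7 301.9 132.7]
top clamp_grip call 0.94 [104.8 297.6] [437.4 301.4 133.7]
top shoe call 0.82 [150.4 286.7] [456.4 228.9 100.8]
top shoe call 0.88 [166.4 281.4] [466.7 199.4 100.6]
top shoe call 0.57 [356.1 137.1] [ 766.2 -182.2    0.7]
top jar call 0.87 [269.8 179. ] [661.1   3.7  70.5]
top jar call 0.76 [270.9 183.3] [653.7   2.   67.7]
top jar call 0.37 [181.6 136.6] [774.9 189.4   4.6]
top jar call 0.23 [401.9 262.8] [ 482.3 -216.8  178.9]
```

View pics/a.png

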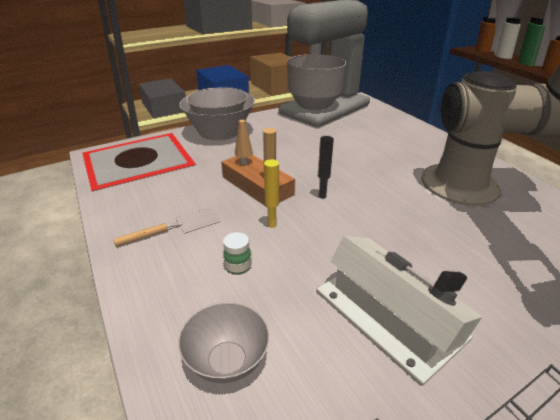

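View pics/b.png

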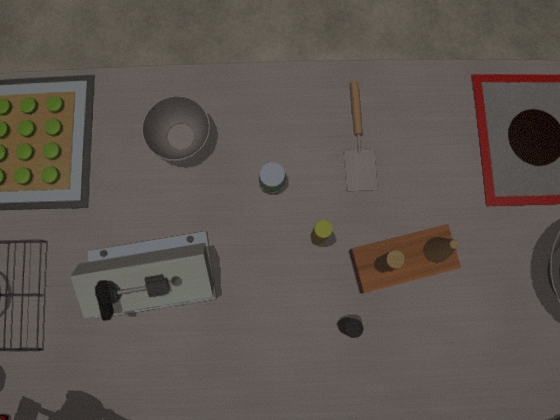

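Look-alikes: black pin at top (349,326) / scene (325,167), yellow pin at (322,233)/(272,185), and the beech cylinder in the rack at (396,260)/(269,150). The cone is at (440,248). The beech cylinder in the rack fits the description, so I'll confirm it in a crop and measure.

```bash
python3 - <<'E'
from h import *
np.set_printoptions(precision=2,suppress=True)
a=vision.capture("scene");b=vision.capture("top")
save(b,"c1.png",(330,210,480,310),4)
Pb=cloud(b);Pa=cloud(a)
# form top disc
for c,P in((b,Pb),(a,Pa)):
    m=(abs(P[...,2]-180)<4)&(abs(P[...,0]-490)<60)&(abs(P[...,1]+200)<50); print("formtop",m.sum(),P[m].mean(0) if m.any() else 0, proj(c,[486,-196,180]))
# face plane
for c,P in((b,Pb),(a,Pa)):
    m=(P[...,2]>66)&(P[...,2]<108)&(P[...,0]>380)&(P[...,0]<560)&(P[...,1]>100)&(P[...,1]<380)
    Q=P[m]; rng=np.random.default_rng(0);best=None
    for _ in range(500):
        s=Q[rng.choice(len(Q),3,False)];n=np.cross(s[1]-s[0],s[2]-s[0]);l=np.linalg.norm(n)
        if l<1: continue
        n/=l;n*=np.sign(n[2]); 
        if abs(n[2]-.866)>.1: continue
        k=abs((Q-s[0])@n)<2.5
        if best is None or k.sum()>best.sum(): best=k
    q=Q[best];c0=q.mean(0);n=np.linalg.svd(q-c0,full_matrices=False)[2][2];n*=np.sign(n[2])
    print("plane",best.sum(),c0,n,"tilt",np.degrees(np.arccos(n[2])),"yaw -x dir",np.degrees(np.arctan2(-n[1],-n[0])))
    for uv in ([176.5,281.5],) if c is b else ([378,251],):
        o,d=ray(c,uv); print("bore",o+d*((c0-o)@n)/(d@n))
    # bar top pts
    h=(P-c0)@n; m2=(h>35)&(h<50)&(P[...,1]>250)&(P[...,1]<370)&(P[...,0]>380)&(P[...,0]<500)
    B=P[m2]; 
    print("bar",len(B),np.median(B,0),np.percentile(h[m2],[10,50,90]), np.linalg.svd(B-B.mean(0),full_matrices=False)[2][0])
save(b,"c2.png",(60,225,220,325),4)
E
```

```text
formtop 274 [ 489.21 -204.9   179.56] [[389.91 261.17]]
formtop 75 [ 494.18 -200.29  179.21] [[272.86 130.78]]
plane 3758 [460.31 239.09  88.3 ] [-0.49 -0.07  0.87] tilt 29.6786813834253 yaw -x dir 8.03805584077871
bore [466.   182.6   87.01]
bar 368 [432.13 306.81 127.57] [39.52 43.98 46.53] [-0.87 -0.05 -0.49]
plane 1315 [464.61 264.48  92.45] [-0.5  -0.07  0.87] tilt 30.07982743835461 yaw -x dir 8.209298114703703
bore [466.74 175.42  86.31]
bar 232 [442.73 316.67 132.88] [36.49 42.3  45.29] [-0.89  0.01 -0.46]
```

View pics/c1.png

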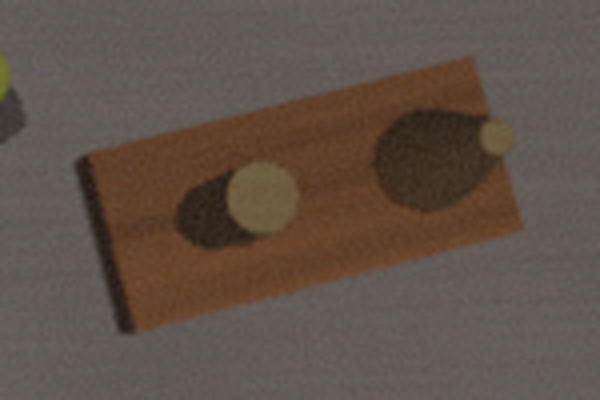

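View pics/c2.png

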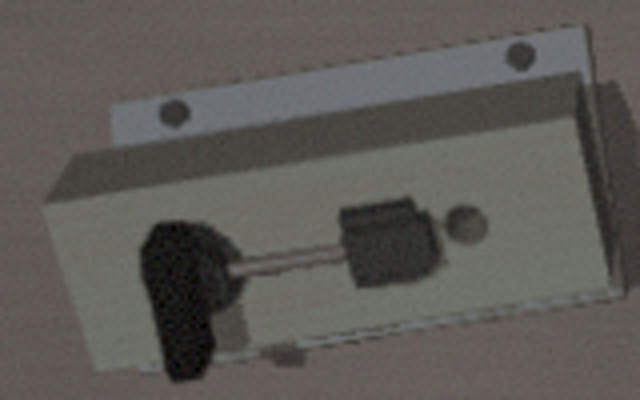

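The crop shows the straight beech cylinder with its top at about (396,260), and the cone beside it. That cylinder is the form. The stand is open, with the bore at about (176,281) and the shoe to its left, and the bar points down the slope.

```bash
python3 - <<'E'
from h import *
np.set_printoptions(precision=3,suppress=True)
Rt,p=tool();print(Rt,p)
w=vision.capture("wrist");print(w["mount"],w["fovy"],w["cx"],w["cy"])
# rack wells / form base: fit cylinder side from both clouds
for n in("top","scene"):
    c=vision.capture(n);P=cloud(c)
    for z0 in(85,105,125,145,165):
        m=(abs(P[...,2]-z0)<10)&(np.hypot(P[...,0]-489,P[...,1]+204)<28);
        if m.sum()>8: print(n,z0,m.sum(),P[m].mean(0))
    m=(abs(P[...,2]-50)<4)&(abs(P[...,0]-500)<90)&(abs(P[...,1]+240)<130);Q=P[m][:,:2].astype(np.float32);print("rack",m.sum(),cv2.minAreaRect(Q))
E
```

```text
[[-0.944  0.329  0.   ]
 [ 0.329  0.944  0.   ]
 [-0.     0.    -1.   ]] [172.498 495.873 226.712]
[[  -0.001   -0.968   -0.249   66.69 ]
 [   1.      -0.001   -0.      -0.021]
 [   0.      -0.249    0.968 -157.99 ]
 [   0.       0.       0.       1.   ]] 63.234933099954354 272.19549728411147 211.32241136698357
top 85 28 [ 488.055 -192.087   86.057]
top 105 41 [ 484.747 -193.39   104.7  ]
top 125 42 [ 485.269 -193.262  125.615]
top 145 42 [ 485.597 -192.899  144.888]
top 165 49 [ 485.481 -194.179  164.469]
rack 3473 ((501.0947265625, -259.33624267578125), (91.03404235839844, 203.08840942382812), 12.055463790893555)
scene 105 29 [ 499.623 -197.79   109.471]
scene 125 99 [ 497.967 -193.705  124.72 ]
scene 145 99 [ 497.784 -193.848  144.933]
scene 165 101 [ 497.518 -193.378  165.081]
rack 933 ((503.9122314453125, -257.0623779296875), (92.8133316040039, 200.86993408203125), 12.4468355178833)
```

Call:
step_arm:
  series: "-1 -0.95 -1 0 0 0 0; -1 -0.95 -1 0 0 0 0; -1 -0.95 -1 0 0 0 0"

```text
time: 2.25
tool_pos: [218.8, 392.0, 226.7]
tcp_rot: [-3.14, 0.001, 2.805]
contact_force: [-0.0, -0.9, -0.3]
grip_width: 91.8
finger_force: 0.0
```

Call:
step_arm:
  series: "-1 -0.95 -1 0 0 0 0; -1 -0.95 -1 0 0 0 0; -1 -0.95 -1 0 0 0 0"

```text
time: 2.55
tool_pos: [264.6, 292.0, 226.9]
tcp_rot: [-3.141, 0.001, 2.804]
contact_force: [-0.1, 1.1, 0.4]
grip_width: 91.7
finger_force: 0.0
```

Call:
step_arm:
  series: "-1 -0.95 -1 0 0 0 0; -1 -0.95 -1 0 0 0 0; -1 -0.95 -1 0 0 0 0"

```text
time: 2.85
tool_pos: [310.6, 191.6, 227.0]
tcp_rot: [3.142, 0.001, 2.803]
contact_force: [-0.5, 0.1, -0.4]
grip_width: 91.9
finger_force: 0.0
```

Call:
step_arm:
  series: "-1 -0.95 -1 0 0 0 0; -1 -0.95 -1 0 0 0 0; -1 -0.95 -1 0 0 0 0"

```text
time: 3.15
tool_pos: [356.5, 91.1, 227.0]
tcp_rot: [3.141, 0.002, 2.802]
contact_force: [-0.8, 0.5, 0.8]
grip_width: 91.7
finger_force: 0.0
```

Call:
step_arm:
  series: "-1 -0.95 -1 0 0 0 0; -1 -0.95 -1 0 0 0 0; -1 -0.95 -1 0 0 0 0"

```text
time: 3.45
tool_pos: [402.1, -9.2, 226.8]
tcp_rot: [3.142, 0.002, 2.803]
contact_force: [-1.0, 0.3, 0.3]
grip_width: 91.9
finger_force: 0.0
```

Call:
step_arm:
  series: "-1 -0.95 -1 0 0 0 0; -1 -0.95 -1 0 0 0 0; -1 -0.95 -1 0 0 0 0"

```text
time: 3.75
tool_pos: [447.6, -109.4, 226.5]
tcp_rot: [-3.142, 0.001, 2.804]
contact_force: [1.1, 1.3, -0.1]
grip_width: 91.8
finger_force: 0.0
```

Call:
step_arm:
  series: "-1 -0.9 -0.9 0 0 0 0; -1 -0.9 -0.9 0 0 0 0; -1 -0.9 -0.9 0 0 0 0; -1 -0.9 -0.9 0 0 0 0"

```text
time: 4.15
tool_pos: [490.2, -197.7, 225.9]
tcp_rot: [3.14, -0.002, 2.806]
contact_force: [-0.1, 0.4, -0.0]
grip_width: 91.6
finger_force: 0.0
```

```bash
python3 - <<'E'
from h import *
np.set_printoptions(precision=3,suppress=True)
T=tool();w=vision.capture("wrist");print(T[1],readout.get_obs()["joint_positions"])
P=cloud(w,T)
m=(abs(P[...,2]-180)<5)&(np.hypot(P[...,0]-490,P[...,1]+205)<30);print(m.sum())
v,u=np.nonzero(m);(x,y),r=cv2.minEnclosingCircle(np.c_[u,v].astype(np.float32));X=atz(w,(x,y),180,T);print(x,y,r,X,P[m].mean(0))
print("tool delta",T[0].T@(X-T[1]))
save(w,"w1.png")
E
```

```text
[ 490.159 -197.678  225.906] [-0.528  0.349  1.515  0.001  1.279 -1.765]
1880
263.25286865234375 236.0229949951172 24.92563819885254 [ 489.983 -203.615  180.   ] [ 490.072 -203.713  179.851]
tool delta [-1.874 -5.729 45.895]
```

View pics/w1.png

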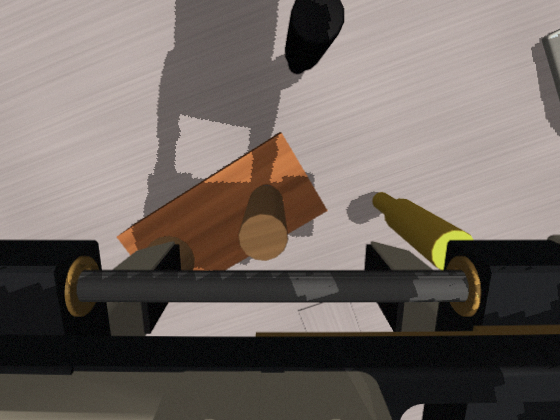

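The beech form's top is at (263,236), between the open fingers. Descending to grip it.

Call:
step_arm:
  series: "-1 -0.025 -0.07 0 0 0 0; -1 -0.025 -0.07 0.4 0 0 0; -1 -0.025 -0.07 0.8 0 0 0"

```text
time: 4.5
tool_pos: [490.4, -204.0, 163.3]
tcp_rot: [-3.141, 0.003, 2.808]
contact_force: [0.2, -0.5, -0.2]
grip_width: 92.1
finger_force: 0.0
```

Call:
step_arm:
  series: "-1 0 0 0.25 0 0 0; -1 0 0 0.5 0 0 0; -1 0 0 0.5 0 0 0; 1 0 0 0.5 0 0 0; 1 0 0 0.5 0 0 0; 1 0 0 0.5 0 0 0; 1 0 0 0.5 0 0 0; 1 0 0 0.5 0 0 0; 1 0 0 0.5 0 0 0; 1 0 0 0.5 0 0 0"

```text
time: 5.5
tool_pos: [489.8, -204.9, 122.7]
tcp_rot: [3.142, 0.0, 2.807]
contact_force: [0.2, -0.6, -0.5]
grip_width: 40.6
finger_force: 0.0
```

Call:
step_arm:
  series: "1 0 0 0 0 0 0; 1 0 0 0 0 0 0; 1 0 0 0 0 0 0; 1 0 0 0 0 0 0; 1 0 0 0 0 0 0"

```text
time: 6.0
tool_pos: [489.8, -204.9, 122.6]
tcp_rot: [3.142, -0.0, 2.807]
contact_force: [-0.6, -0.3, -0.1]
grip_width: 31.6
finger_force: 30.0
```

Call:
step_arm:
  series: "1 0 0 -0.4 0 0 0; 1 0 0 -0.8 0 0 0; 1 0 0 -1 0 0 0; 1 0 0 -1 0 0 0"

```text
time: 6.4
tool_pos: [490.9, -205.4, 204.9]
tcp_rot: [-3.141, 0.005, 2.807]
contact_force: [0.5, 0.1, -2.3]
grip_width: 31.1
finger_force: 30.0
```

Call:
step_arm:
  series: "1 0 0 -0.5 0 0 0; 1 0 0 -1 0 0 0; 1 0 0 -1 0 0 0"

```text
time: 6.7
tool_pos: [491.5, -205.8, 286.6]
tcp_rot: [-3.14, 0.008, 2.807]
contact_force: [0.4, -0.3, -2.1]
grip_width: 31.4
finger_force: 30.0
```

Call:
step_arm:
  series: "1 0 0 -0.4 0 0 0; 1 0 0 -0.4 0 0 0; 1 0 0 -0.4 0 0 0"

```text
time: 7.0
tool_pos: [489.6, -204.8, 313.1]
tcp_rot: [3.141, -0.002, 2.807]
contact_force: [-0.2, -0.0, -1.6]
grip_width: 31.7
finger_force: 30.0
```

Call:
step_arm:
  series: "1 0.3 0.45 0 0 0 0; 1 0.66 1 0 0 0 0; 1 0.66 1 0 0 0 0"

```text
time: 7.3
tool_pos: [464.1, -107.4, 312.6]
tcp_rot: [3.139, -0.005, 2.81]
contact_force: [0.6, -0.7, -1.6]
grip_width: 31.6
finger_force: 30.0
```

Call:
step_arm:
  series: "1 0.3 0.45 0 0 0 0; 1 0.66 1 0 0 0 0; 1 0.66 1 0 0 0 0"

```text
time: 7.6
tool_pos: [440.6, -14.9, 313.0]
tcp_rot: [3.14, -0.004, 2.811]
contact_force: [-0.4, -0.0, -3.1]
grip_width: 31.6
finger_force: 30.0
```

Call:
step_arm:
  series: "1 0.3 0.45 0 0 0 0; 1 0.66 1 0 0 0 0; 1 0.66 1 0 0 0 0"

```text
time: 7.9
tool_pos: [417.2, 77.6, 313.2]
tcp_rot: [3.141, -0.003, 2.812]
contact_force: [0.5, -0.9, -1.9]
grip_width: 31.7
finger_force: 30.0
```

Call:
step_arm:
  series: "1 0.3 0.45 0 0 0 0; 1 0.66 1 0 0 0 0; 1 0.66 1 0 0 0 0; 1 0.66 1 0 0 0 0"

```text
time: 8.3
tool_pos: [395.2, 166.9, 313.4]
tcp_rot: [-3.14, -0.001, 2.81]
contact_force: [-0.5, -0.5, -1.8]
grip_width: 31.6
finger_force: 30.0
```

```bash
cat >> h.py <<'E'
def Rtar(yaw=8.1,tilt=30):
    y=np.radians(yaw);t=np.radians(tilt)
    n=np.array([-np.sin(t)*np.cos(y),-np.sin(t)*np.sin(y),np.cos(t)]);hy=np.array([-np.sin(y),np.cos(y),0]);hx=np.cross(hy,n)
    return np.c_[-hx,hy,-n], n,hx,hy   # tool axes x,y,z
def go(T,Rg,pg):
    return T[0].T@(pg-T[1])/80, R.from_matrix(T[0].T@Rg).as_rotvec()/(2*np.pi)
E
python3 - <<'E'
from h import *
np.set_printoptions(precision=3,suppress=True)
T=tool();Rg,n,hx,hy=Rtar();print(T[1],np.linalg.det(Rg))
print(go(T,Rg,np.array([466,180,87])+160*n))
E
```

```text
[395.247 166.928 313.44 ] 0.9999999999999999
(array([ 0.106, -0.011,  1.099]), array([-0.02 , -0.082, -0.074]))
```

Call:
step_arm:
  series: "1 0.05 0 0.1 -0.02 -0.082 -0.074; 1 0.1 -0.01 0.2 -0.02 -0.082 -0.074; 1 0.106 -0.011 0.3 -0.02 -0.082 -0.074; 1 0.106 -0.011 0.4 -0.02 -0.082 -0.074; 1 0.106 -0.011 0.6 -0.02 -0.082 -0.074; 1 0.106 -0.011 0.8 -0.02 -0.082 -0.074; 1 0.106 -0.011 0.8 -0.02 -0.082 -0.074; 1 0.106 -0.011 0.8 -0.02 -0.082 -0.074"

```text
time: 9.1
tool_pos: [387.9, 167.5, 250.8]
tcp_rot: [-3.141, 0.525, -3.002]
contact_force: [-0.1, 0.5, -0.9]
grip_width: 31.7
finger_force: 30.0
```

```bash
python3 - <<'E'
from h import *
np.set_printoptions(precision=3,suppress=True)
T=tool();w=vision.capture("wrist");Rg,n,hx,hy=Rtar();print(T[1],readout.get_obs()["joint_positions"],np.degrees(R.from_matrix(T[0].T@Rg).as_rotvec()))
P=cloud(w,T)
tip=T[1]+T[0]@[0,0,107.6];print("tip px",proj(w,tip,T),"bore px",proj(w,[466,180,87],T),"knob",proj(w,np.array([466,180,87])+130*hy+30*n,T))
for t in("bore","shoe","clamp_grip"): print(t,[(d["p"],d["position"]) for d in models.pinpoint(w,t)[:2]])
h=(P-[466,180,87])@n; m=abs(h)<8; Q=P[m]
for _ in range(4):
    c0=np.median(Q,0);A=np.linalg.lstsq(np.c_[Q[:,:2],np.ones(len(Q))],Q[:,2],rcond=None)[0];r=abs(Q[:,2]-np.c_[Q[:,:2],np.ones(len(Q))]@A);Q=Q[r<2]
nn=np.r_[-A[:2],1];nn/=np.linalg.norm(nn);print(len(Q),nn,Q.mean(0),"tilt",np.degrees(np.arccos(nn[2])),np.degrees(np.arctan2(-nn[1],-nn[0])))
save(w,"w2.png",k=1.4)
E
```

```text
[387.941 167.524 250.809] [ 0.28  -0.13   2.124 -0.119  0.629 -1.353] [-0.067  0.07  -0.102]
tip px [[272.433 209.243]] bore px [[273.976 178.1  ]] knob [[415.275 183.082]]
bore [(0.57, [282.1, 183.0])]
shoe [(0.85, [291.6, 177.8])]
clamp_grip [(0.6, [421.8, 187.3])]
16296 [-0.52  -0.074  0.851] [439.29  224.613  73.252] tilt 31.678961345771697 8.104740965361849
```

View pics/w2.png

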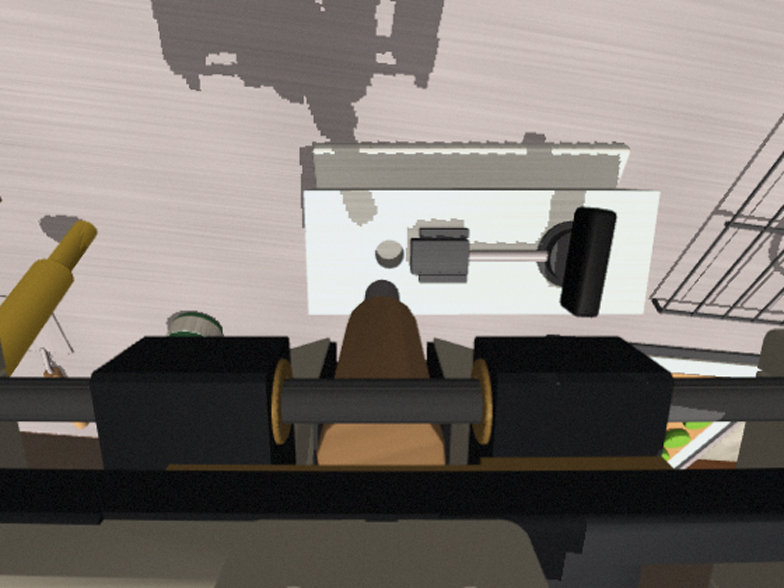

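The pin tip shows at about (273,208) unscaled, upslope of the bore mouth at (278,181). The clamp is open, with the shoe clear of the hole. I'll move to just above the face with the hole still visible and measure both.

Call:
step_arm:
  series: "1 -0.1 0.05 0.35 0 0 0; 1 -0.1 0.05 0.6 0 0 0; 1 -0.1 0.05 0.7 0 0 0; 1 -0.1 0.05 0.7 0 0 0; 1 -0.1 0.05 0.7 0 0 0"

```text
time: 9.8
tool_pos: [421.4, 177.6, 206.8]
tcp_rot: [3.141, 0.526, -3.001]
contact_force: [0.1, 0.1, -2.2]
grip_width: 31.8
finger_force: 30.0
```

```bash
python3 - <<'E'
from h import *
np.set_printoptions(precision=3,suppress=True)
T=tool();w=vision.capture("wrist");print(T[1])
tip=T[1]+T[0]@[0,0,107.6];t=proj(w,tip,T)[0];b=proj(w,[465.5,183.5,87],T)[0];print(t,b)
x,y=int(b[0])-40,int(b[1])-35
save(w,"w3.png",(x,y,x+80,y+75),8);print("crop",x,y)
g=w["frame"].mean(2);print(g[y+5:y+75:3,x+8:x+72:3].astype(int))
P=cloud(w,T);n=Rtar()[1];h=(P-[466,180,87])@n;m=(abs(h)<8)&(np.linalg.norm(P-[466,180,87],axis=2)<60);print("face h",np.percentile(h[m],[10,30,50,70]))
E
```

```text
[421.365 177.606 206.807]
[272.433 209.243] [271.88  178.936]
crop 231 143
[[179 179 176 178 177 178 177 177 178 179 176 236 239 240 240 240 239 240
  240 240 240 239]
 [177 180 178 178 177 177 180 179 179 177 176 175 240 239 241 239 241 241
  240 239 239 240]
 [182 180 183 179 180 181 178 182 183 180 180 195 242 239 240 241 240 239
  241 178 177 179]
 [178 178 177 178 176 175 175 177 178 177 176 240 239 241 240 240 239 239
  235 174 173 174]
 [231 175 174 177 176 177 175 176 176 176 175 240 240 239 240 239 229 173
  173 176  90  90]
 [240 178 176 177 176 175 178 176 177 175 176 240 241 239 241 240 229 177
  176 180  86 100]
 [240 240 193 180 180 178 180 180 180 181 181 187 241 240 242 241 231 181
  183 180  84  93]
 [241 240 241 193 181 180 178 178 177 178 181 207 241 241 241 240 231 156
   51  52  31  33]
 [240 239 240 230 177 175 178 178 177 183 184 186 185 195 239 240 232 143
   97  92  90  96]
 [242 241 242 241 193 183 183 185 182 181 180 180 180 180 182 241 182 119
   94  94  92  95]
 [241 241 241 240 232 176 181 168 186 186 186 184 187 183 183 195 175 112
   92  98  99  97]
 [
[... 544 characters left out ...]
99  99 101]
 [240 241 239 240 240 239 232 176 175 172 165 139 161 206 239 240 239 230
  121 109  99  99]
 [239 240 240 239 240 239 239 196 174  56  58  55  62  56 212 240 238 239
  240 228  98 105]
 [240 239 240 239 240 240 240 239  54  57  56  58  61  61  53 236 238 240
  240 229 105 100]
 [239 239 239 240 239 240 240 222  52  55  59  59  63  58  53 147 239 239
  239 239 240 239]
 [240 240 241 240 240 240 241 180  55  57  55  56  56  57  54  72 240 240
  240 240 240 240]
 [238 239 239 240 238 239 239  83  53  50  55  51  52  52  54  55 238 240
  238 240 238 239]
 [240 241 241 241 240 238  52  51  48  52  55  49  55  52  54  50  50 233
  240 239 239 239]]
face h [-1.854 -1.322 -0.946 -0.567]
```

View pics/w3.png

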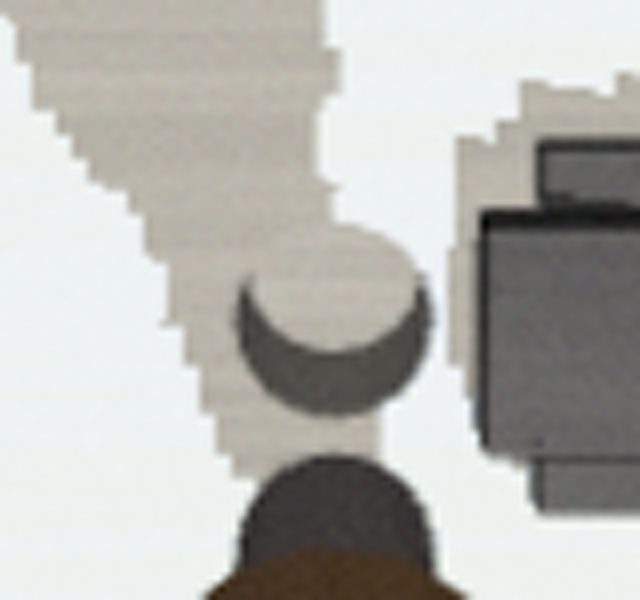

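```bash
cat > m.py <<'E'
from h import *
np.set_printoptions(precision=3,suppress=True)
def crop(uv): return ((np.asarray(uv)-[231,143]+.5)*8-.5)
def uncrop(c): return (np.asarray(c)+.5)/8-.5+[231,143]
I=(np.eye(3),np.zeros(3))
def circ(w,x,y,z,r):
    a=np.linspace(0,2*np.pi,181);q=crop(proj(w,np.c_[x+r*np.cos(a),y+r*np.sin(a),0*a+z],I));return q.min(0),q.max(0)
E
python3 - <<'E'
from m import *
from scipy.optimize import brentq
T=tool();w=vision.capture("wrist")
for n,z,r,top in(("tip",107.6,10,455),("wood",47.6,16,548)):
    lo,hi=circ(w,0,0,z,r);print(n,lo,hi,"dx to match",brentq(lambda x:circ(w,x,0,z,r)[0][1]-top,-12,12))
# bore plane distance in tool frame: use width match and depth
P=cloud(w,T);Q=(P-T[1])@T[0]; m=(abs(Q[...,0])<60)&(abs(Q[...,1]+10)<50)&(abs(Q[...,2]-125)<12);print("face z tool",np.percentile(Q[...,2][m],[10,50,90]))
q=Q[m];A,res,_,_=np.linalg.lstsq(np.c_[q[:,:2],np.ones(len(q))],q[:,2],rcond=None);print("plane fit",A)
for z in(120,125,130):
    X=brentq(lambda x:circ(w,x,0,z,10.6)[1][1]-417,-20,40);lo,hi=circ(w,X,0,z,10.6);print(z,X,lo,hi)
g=w["frame"].mean(2);
E
```

```text
tip [235.334 435.919] [434.605 629.217] dx to match -1.9422660897251185
wood [132.585 521.658] [537.21  907.344] dx to match -2.1105738544191923
face z tool [125.761 127.048 127.993]
plane fit [  0.004  -0.038 125.716]
120 19.963627168819954 [231.995 213.258] [437.896 417.   ]
125 18.933226873371456 [233.837 216.923] [436.068 417.   ]
130 17.90282657792751 [235.615 220.457] [434.304 417.   ]
```

Call:
step_arm:
  series: "1 0.254 -0.002 0 0 0 0; 1 0.254 -0.002 0.1 0 0 0; 1 0.254 -0.002 0.175 0 0 0; 1 0.254 -0.002 0.175 0 0 0; 1 0.254 -0.002 0.175 0 0 0; 1 0.254 -0.002 0.175 0 0 0"

```text
time: 10.5
tool_pos: [411.3, 176.0, 184.3]
tcp_rot: [3.141, 0.526, -3.001]
contact_force: [0.9, -0.1, -2.7]
grip_width: 31.4
finger_force: 30.0
```

Call:
step_arm:
  series: "1 0 0 0.025 0 0 0; 1 0 0 0.05 0 0 0; 1 0 0 0.075 0 0 0; 1 0 0 0.1 0 0 0; 1 0 0 0.1 0 0 0; 1 0 0 0.1 0 0 0"

```text
time: 11.1
tool_pos: [414.9, 176.5, 177.0]
tcp_rot: [3.141, 0.525, -3.001]
contact_force: [-0.4, -0.6, -1.9]
grip_width: 31.7
finger_force: 30.0
```

```bash
python3 - <<'E'
from m import *
T=tool();s=readout.get_obs();w=vision.capture("wrist")
# tip depth below face, tool frame force, position vs commanded
print(T[1],T[0].T@s["contact_force"],T[0].T@s["moment"],s["grip_width"])
p0=np.array([421.365,177.606,206.807]);print("moved",T[0].T@(T[1]-p0))
for n,z,r in(("tip",107.6,10),("wood",47.6,16)): print(n,circ(w,-1.9,0,z,r))
save(w,"w4.png",(231,143,311,218),8)
E
```

```text
[414.883 176.534 177.005] [ 1.379 -0.524  1.443] [-0.031  0.506  0.095] 31.737886352663494
moved [20.629 -0.169 22.489]
tip (array([235.509, 454.587]), array([434.436, 647.218]))
wood (array([133.038, 545.379]), array([536.766, 929.345]))
```

Call:
step_arm:
  series: "1 0 0 0.025 0 0 0; 1 0 0 0.05 0 0 0; 1 0 0 0.075 0 0 0; 1 0 0 0.1 0 0 0; 1 0 0 0.1 0 0 0"

```text
time: 11.65
tool_pos: [418.9, 177.1, 169.9]
tcp_rot: [3.141, 0.525, -3.001]
contact_force: [0.1, -0.7, -2.5]
grip_width: 31.6
finger_force: 30.0
```

Call:
step_arm:
  series: "1 0 0 0.03 0 0 0; 1 0 0 0.06 0 0 0; 1 0 0 0.09 0 0 0; 1 0 0 0.12 0 0 0; 1 0 0 0.15 0 0 0; 1 0 0 0.15 0 0 0"

```text
time: 12.25
tool_pos: [424.9, 178.0, 159.5]
tcp_rot: [3.141, 0.525, -3.001]
contact_force: [0.8, 0.4, -2.1]
grip_width: 31.3
finger_force: 30.0
```

Call:
step_arm:
  series: "1 0 0 0.025 0 0 0; 1 0 0 0.05 0 0 0; 1 0 0 0.075 0 0 0; 1 0 0 0.1 0 0 0; 1 0 0 0.1 0 0 0"

```text
time: 12.75
tool_pos: [428.9, 178.5, 152.6]
tcp_rot: [3.141, 0.525, -3.001]
contact_force: [1.1, -0.4, -1.5]
grip_width: 31.6
finger_force: 30.0
```

Call:
step_arm:
  series: "1 0 0 0.025 0 0 0; 1 0 0 0.05 0 0 0; 1 0 0 0.075 0 0 0; 1 0 0 0.075 0 0 0"

```text
time: 13.15
tool_pos: [432.0, 179.4, 149.5]
tcp_rot: [-3.141, 0.523, -3.001]
contact_force: [0.1, 0.2, -1.1]
grip_width: 31.4
finger_force: 30.0
```

Call:
step_arm:
  series: "1 0 0 0.0125 0 0 0; 1 0 0 0.025 0 0 0; 1 0 0 0.025 0 0 0"

```text
time: 13.45
tool_pos: [432.8, 179.7, 148.7]
tcp_rot: [-3.141, 0.521, -3.001]
contact_force: [1.0, 0.6, -1.9]
grip_width: 31.5
finger_force: 30.0
```

```bash
python3 - <<'E'
from m import *
T=tool();s=readout.get_obs();Rg,n,hx,hy=Rtar()
print(s["joint_positions"],np.round(s["tau"],1),T[0].T@s["contact_force"],s["moment"])
p0=np.array([421.365,177.606,206.807]);print("moved",Rg.T@(T[1]-p0),np.degrees(R.from_matrix(Rg.T@T[0]).as_rotvec()))
E
```

```text
[ 0.276  0.14   2.209 -0.245  0.283 -1.218] [  0.1 -27.7 -20.   -0.3  -2.5  -0. ] [-0.051  0.474  2.164] [-0.101  0.593  0.02 ]
moved [19.006  0.449 56.179] [0.045 0.121 0.016]
```

j5 is at its lower limit (0.28), about 3 mm short of full depth. I'll let go here, back off, and push the pin home from the top with shut fingertips.

Call:
step_arm:
  series: "-0.2 0 0 0 0 0 0; -0.2 0 0 0 0 0 0; -0.2 0 0 0 0 0 0; -0.2 0 0 0 0 0 0; -0.2 0 0 0 0 0 0; -0.2 0 0 -0.3 0 0 0; -0.2 0 0 -0.7 0 0 0; -0.2 0 0 -1 0 0 0; -0.2 0 0 -1 0 0 0; -0.2 0 0 -1 0 0 0"

```text
time: 14.45
tool_pos: [393.6, 174.2, 218.3]
tcp_rot: [-3.141, 0.523, -3.001]
contact_force: [0.8, 0.8, -0.2]
grip_width: 54.9
finger_force: 0.0
```

```bash
python3 - <<'E'
from m import *
T=tool();s=readout.get_obs();Rg,n,hx,hy=Rtar();w=vision.capture("wrist")
print(s["joint_positions"],T[1],s["tcp_rot"],s["grip_width"])
P=cloud(w,T);Q=(P-T[1])@T[0]
m=(np.hypot(Q[...,0]+2,Q[...,1])<20)&(Q[...,2]>5)&(Q[...,2]<60);q=Q[m];z=np.percentile(q[:,2],[1,5,20,50]);k=q[abs(q[:,2]-z[1])<2.5];print(m.sum(),z,k.mean(0),len(k))
f_=(abs(Q[...,0])<60)&(abs(Q[...,1])<80)&(Q[...,2]>130)&(Q[...,2]<170);print("face",np.percentile(Q[...,2][f_],[20,50,80]))
save(w,"w5.png")
E
```

```text
[ 0.296 -0.063  2.171 -0.157  0.521 -1.3  ] [393.623 174.239 218.305] [-3.141  0.523 -3.001] 54.93193753487616
2071 [24.101 24.65  25.187 25.808] [ 4.485 -0.028 25.744] 1979
face [149.691 150.749 151.469]
```

View pics/w5.png

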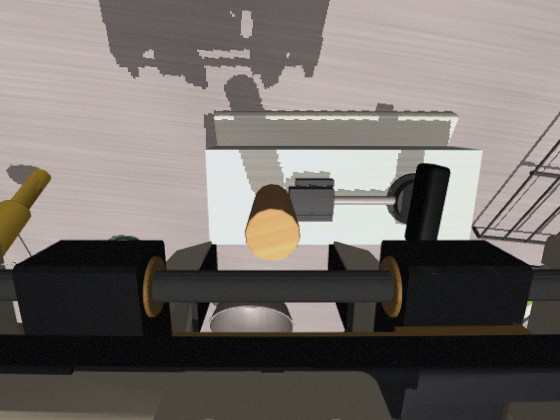

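The form stands in the hole with its top at (273,235). Depth gives about 125 mm from face to top, so it has slid home. I'll confirm with a gentle push from above.

Call:
step_arm:
  series: "1 0.03 0 0 0 0 0; 1 0.03 0 0 0 0 0; 1 0.03 0 0 0 0 0; 1 0.03 0 0 0 0 0; 1 0.03 0 0 0 0 0; 1 0.03 0 0 0 0 0; 1 0.03 0 0 0 0 0; 1 0.03 0 0 0 0 0; 1 0.03 0 0.1 0 0 0; 1 0.03 0 0.2 0 0 0; 1 0.03 0 0.26 0 0 0; 1 0.03 0 0.28 0 0 0; 1 0.03 0 0.3 0 0 0; 1 0.03 0 0.3 0 0 0"

```text
time: 15.9
tool_pos: [403.2, 175.5, 195.9]
tcp_rot: [-3.141, 0.522, -3.001]
contact_force: [0.1, 0.3, 0.1]
grip_width: 0.6
finger_force: 0.0
```

Call:
step_arm:
  series: "1 0 0 0.0125 0 0 0; 1 0 0 0.025 0 0 0; 1 0 0 0.025 0 0 0"

```text
time: 16.2
tool_pos: [404.8, 175.9, 195.4]
tcp_rot: [-3.141, 0.524, -3.001]
contact_force: [-3.4, -1.1, 4.5]
grip_width: 0.3
finger_force: 3.2
```

Call:
step_arm:
  series: "1 0 0 0.0125 0 0 0; 1 0 0 0.025 0 0 0; 1 0 0 0.025 0 0 0"

```text
time: 16.5
tool_pos: [407.1, 176.7, 196.2]
tcp_rot: [3.141, 0.53, -3.001]
contact_force: [-12.9, -1.7, 25.0]
grip_width: 0.4
finger_force: 14.0
```

```bash
python3 - <<'E'
from m import *
T=tool();s=readout.get_obs();Rg,n,hx,hy=Rtar()
print(s["joint_positions"],T[1],T[0].T@s["contact_force"])
# kinematic fit
from scipy.optimize import least_squares
D=[([1.09,.342,1.524,0,1.275,-.146],[172.491,495.875,226.741]),([-.528,.349,1.515,.001,1.279,-1.765],[490.159,-197.678,225.906]),([.28,-.13,2.124,-.119,.629,-1.353],[387.941,167.524,250.809]),([.276,.14,2.209,-.245,.283,-1.218],[432.8,179.7,148.7]),([.296,-.063,2.171,-.157,.521,-1.3],[393.623,174.239,218.305]),(s["joint_positions"],T[1])]
e=lambda ax,a:R.from_euler(ax,a).as_matrix()
def fk(q,p):
    R1=e('z',q[0]);R2=R1@e('y',q[1]);R3=R2@e('y',q[2]);R4=R3@e('z',q[3])@e('y',q[4])@e('z',q[5])
    return R4,R1@[p[0],p[1],p[2]]+R2@[0,0,p[3]]+R3@[p[4],0,p[5]]+R4@[0,0,p[6]]
r=least_squares(lambda p:np.r_[np.concatenate([fk(q,p)[1]-x for q,x in D]),.02*(p-[0,76,400,400,0,400,300])],[0,76,400,400,0,400,300])
print(r.x,np.abs(np.concatenate([fk(q,r.x)[1]-x for q,x in D])).max())
print(fk(D[-1][0],r.x)[0],T[0])
E
```

```text
[ 0.29  -0.001  2.192 -0.179  0.431 -1.279] [407.11  176.708 196.219] [ -1.448   0.156 -28.147]
[  2.743  76.161 220.796 503.921  45.892 377.406 315.23 ] 0.43223549326594934
[[ 0.141 -0.854  0.501]
 [-0.99  -0.121  0.072]
 [-0.001 -0.506 -0.863]] [[-0.854 -0.141  0.501]
 [-0.121  0.99   0.072]
 [-0.506  0.001 -0.863]]
```

```bash
cat > k.py <<'E'
from m import *
from scipy.optimize import least_squares
e=lambda ax,a:R.from_euler(ax,a).as_matrix()
p=[2.743,76.161,220.796,503.921,45.892,377.406,315.23]
def fk(q):
    R1=e('z',q[0]);R2=R1@e('y',q[1]);R3=R2@e('y',q[2]);R4=R3@e('z',q[3])@e('y',q[4])@e('z',q[5])
    return np.c_[R4[:,1]*-1,R4[:,0],R4[:,2]]*[-1,-1,1] @ np.eye(3), R1@p[:3]+R2@[0,0,p[3]]+R3@[p[4],0,p[5]]+R4@[0,0,p[6]]
LO=np.array([-2.53,-.77,.04,-1,.0,-3.11]);HI=np.array([2.53,2.02,2.7,4.14,2.66,3.11])
def ik(Rg,pg,q0):
    def r(q):
        A,x=fk(q);return np.r_[(x-pg)/100,(R.from_matrix(A.T@Rg)).as_rotvec()]
    s=least_squares(r,np.clip(q0,LO+1e-3,HI-1e-3),bounds=(LO,HI));return s.x,np.abs(s.fun).max()
Rg,n,hx,hy=Rtar(); bore=np.array([467,184,87.]); kn=bore+130*hy
E
python3 - <<'E'
from k import *
T=tool();s=readout.get_obs();q0=s["joint_positions"];A,x=fk(q0)
if np.abs(A-T[0]).max()>.02: print("sign",A,T[0])
w=vision.capture("top");P=cloud(w);H=(P-kn);L=np.stack([H@hx,H@hy,H@n],-1);m=(abs(L[...,2]-45)<6)&(np.hypot(L[...,0],L[...,1])<60);q=L[m]
c=q.mean(0);d=np.linalg.svd(q[:,:2]-c[:2],full_matrices=False)[2][0];print("bar",len(q),c,np.degrees(np.arctan2(d[1],d[0])),cv2.minAreaRect(q[:,:2].astype(np.float32)))
for h in(18,25):
  for dev in(0,10,20):            # tool z leaned toward vertical at start, about hy
    for ph in(0,):
      out=[]
      for a in(0,.4,.8,1.2,1.5):
        # constant lean direction in world: about tool-start y axis then rotate about own axis
        lean=R.from_rotvec(hy*np.radians(dev)).as_matrix()
        Rr=R.from_rotvec(-n*a).as_matrix()
        qa,ea=ik(Rr@lean@Rg,kn+h*n,q0);qb,eb=ik(lean@Rr@Rg,kn+h*n,q0)
        out.append((round(qa[4],2),round(ea,3),round(qb[4],2),round(eb,3),round(qa[5],2)))
      print(h,dev,out)
E
```

```text
bar 337 [ 3.582 -2.405 44.588] 175.78365692288472 ((1.4867324829101562, -1.1838388442993164), (17.67449951171875, 71.50586700439453), 85.67281341552734)
18 0 [(np.float64(0.33), np.float64(0.0), np.float64(0.33), np.float64(0.0), np.float64(-0.42)), (np.float64(0.33), np.float64(0.0), np.float64(0.33), np.float64(0.0), np.float64(-0.02)), (np.float64(0.33), np.float64(0.0), np.float64(0.33), np.float64(0.0), np.float64(0.38)), (np.float64(0.33), np.float64(0.0), np.float64(0.33), np.float64(0.0), np.float64(0.78)), (np.float64(0.33), np.float64(0.0), np.float64(0.33), np.float64(0.0), np.float64(1.08))]
18 10 [(np.float64(0.52), np.float64(0.0), np.float64(0.52), np.float64(0.0), np.float64(-0.94)), (np.float64(0.45), np.float64(0.0), np.float64(0.52), np.float64(0.0), np.float64(-0.69)), (np.float64(0.35), np.float64(0.0), np.float64(0.52), np.float64(0.0), np.float64(-0.43)), (np.float64(0.23), np.float64(0.0), np.float64(0.52), np.float64(0.0), np.float64(-0.14)), (np.float64(0.14), np.float64(0.0), np.float64(0.52), np.float64(0.0), np.float64(0.15))]
18 20 [(np.float64(0.76), np
[... 1111 characters left out ...]
.0), np.float64(0.54), np.float64(0.0), np.float64(-0.43)), (np.float64(0.25), np.float64(0.0), np.float64(0.54), np.float64(0.0), np.float64(-0.13)), (np.float64(0.16), np.float64(0.0), np.float64(0.54), np.float64(0.0), np.float64(0.17))]
25 20 [(np.float64(0.77), np.float64(0.0), np.float64(0.77), np.float64(0.0), np.float64(-1.14)), (np.float64(0.66), np.float64(0.0), np.float64(0.77), np.float64(0.0), np.float64(-1.0)), (np.float64(0.53), np.float64(0.0), np.float64(0.77), np.float64(0.0), np.float64(-0.9)), (np.float64(0.37), np.float64(0.0), np.float64(0.77), np.float64(0.0), np.float64(-0.92)), (np.float64(0.27), np.float64(0.0), np.float64(0.77), np.float64(0.0), np.float64(-1.12))]
```

The form is home: 28 N on it and no movement. Next the knob, which is reachable at the stand's tilt (j5 about 0.33), with the bar about 0.07 rad from open. I'll retreat, shift along the head and check j4.

Call:
step_arm:
  series: "1 0 0 -0.2 0 0 0; 1 0 0 -0.5 0 0 0; 1 0 0 -0.5 0 0 0; 1 0 0.5 -0.5 0 0 0; -1 0 1 -0.5 0 0 0; -1 0 1 -0.5 0 0 0"

```text
time: 17.15
tool_pos: [373.7, 256.7, 227.1]
tcp_rot: [3.14, 0.523, -2.996]
contact_force: [0.6, 0.1, 0.1]
grip_width: 12.2
finger_force: 0.0
```

Call:
step_arm:
  series: "-1 0 0.3 0 0 0 0.0116; -1 0 0.6 0 0 0 0.0116; -1 0 0.6 0 0 0 0.0116; -1 0 0.6 0 0 0 0.0116; -1 0 0.6 0 0 0 0.0116; -1 0 0.6 0 0 0 0.0116; -1 0 0.6 0 0 0 0.0116; -1 0 0.6 0 0 0 0.0116"

```text
time: 17.95
tool_pos: [367.7, 299.3, 227.4]
tcp_rot: [3.1, 0.521, -3.086]
contact_force: [0.3, -0.2, -0.1]
grip_width: 76.0
finger_force: 0.0
```

```bash
python3 - <<'E'
from k import *
T=tool();s=readout.get_obs();w=vision.capture("wrist");q0=s["joint_positions"];print(T[1],q0,s["grip_width"])
P=cloud(w,T);H=P-kn;L=np.stack([H@hx,H@hy,H@n],-1)
f=(np.abs(L[...,0])<40)&(np.abs(L[...,1])<110)&(abs(L[...,2])<8);print("face h",np.median(L[...,2][f]))
m=(abs(L[...,2]-45)<5)&(np.hypot(L[...,0],L[...,1])<50)&(P[...,2]>0);q=L[m];print(len(q),q.mean(0),cv2.minAreaRect(q[:,:2].astype(np.float32)))
Q=(P-T[1])@T[0];print("tool bar",Q[m].mean(0),cv2.minAreaRect(Q[m][:,:2].astype(np.float32)))
b=P-bore;M=np.stack([b@hx,b@hy,b@n],-1);mm=(np.hypot(M[...,0],M[...,1])<22)&(M[...,2]>100)&(M[...,2]<140);print("pin top",mm.sum(),M[mm].mean(0) if mm.any() else 0)
for h in(100,60,40,22,18):
  for a in(.07,.8,1.5):
    print(h,a,ik(R.from_rotvec(-n*a).as_matrix()@Rg,kn+h*n,q0))
save(w,"w6.png")
E
```

```text
[367.672 299.328 227.399] [ 0.7    0.06   2.018 -0.448  0.659 -0.638] 76.01235015439259
face h -0.1278497949625183
1688 [ 0.236  0.343 44.235] ((1.4857177734375, 0.4827089309692383), (17.80569839477539, 68.9248275756836), 85.4453353881836)
tool bar [ -1.13    2.374 118.394] ((-2.369701385498047, 2.6105408668518066), (68.92212677001953, 17.805835723876953), 0.3158416152000427)
pin top 1279 [-12.955   6.937 117.84 ]
100 0.07 (array([ 0.656,  0.188,  2.048, -0.538,  0.501, -0.562]), np.float64(8.816016361379298e-11))
100 0.8 (array([ 0.656,  0.188,  2.048, -0.538,  0.501,  0.168]), np.float64(3.968239070673008e-12))
100 1.5 (array([ 0.656,  0.188,  2.048, -0.538,  0.501,  0.868]), np.float64(1.2261658418654927e-11))
60 0.07 (array([ 0.631,  0.275,  2.057, -0.631,  0.41 , -0.479]), np.float64(7.763327726972354e-15))
60 0.8 (array([ 0.631,  0.275,  2.057, -0.631,  0.41 ,  0.251]), np.float64(4.3257728066237175e-10))
60 1.5 (array([ 0.631,  0.275,  2.057, -0.631,  0.41 ,  0.951]), np.float64(1.1368683772161603e-15))
40 0.07 (array([ 0.619,  0.32 ,  2.058, -0.691,  0.369, -0.423]), np.float64(6.252776074688882e-15))
40 0.8 (array([ 0.619,  0.32 ,  2.058, -0.691,  0.369,  0.307]), np.float64(2.4028762076363365e-15))
40 1.5 (array([ 0.619,  0.32 ,  2.058, -0.691,  0.369,  1.007]), np.float64(1.5589983289024177e-09))
22 0.07 (array([ 0.608,  0.361,  2.057, -0.755,  0.334, -0.362]), np.float64(1.4298962014436257e-11))
22 0.8 (array([ 0.608,  0.361,  2.057, -0.755,  0.334,  0.368]), np.float64(1.8402777173080283e-15))
22 1.5 (array([ 0.608,  0.361,  2.057, -0.755,  0.334,  1.068]), np.float64(2.910724106186535e-11))
18 0.07 (array([ 0.606,  0.37 ,  2.056, -0.771,  0.327, -0.348]), np.float64(5.6733142628218044e-11))
18 0.8 (array([ 0.606,  0.37 ,  2.056, -0.771,  0.327,  0.382]), np.float64(3.9790393202565614e-15))
18 1.5 (array([ 0.606,  0.37 ,  2.056, -0.771,  0.327,  1.082]), np.float64(3.998309239250375e-11))
```

View pics/w6.png

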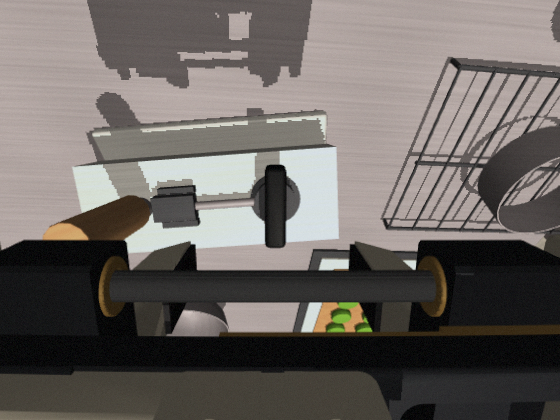

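The bar is at (276,205), centred between the fingers and aligned with the tool; the form stands clear on the left. Descending onto the bar.

Call:
step_arm:
  series: "-0.5 -0.015 0.032 0.3 0 0 0; -0.5 -0.015 0.032 0.7 0 0 0; -0.5 -0.015 0.032 1 0 0 0; -0.5 -0.015 0.032 1 0 0 0"

```text
time: 18.4
tool_pos: [407.6, 306.9, 156.0]
tcp_rot: [3.104, 0.516, -3.084]
contact_force: [-0.6, 0.0, -0.7]
grip_width: 68.6
finger_force: 0.0
```

Call:
step_arm:
  series: "-0.5 0 0 0.2 0 0 0; -0.5 0 0 0.4 0 0 0; -0.5 0 0 0.6 0 0 0; -0.5 0 0 0.76 0 0 0; -0.5 0 0 0.76 0 0 0; -0.5 0 0 0.76 0 0 0"

```text
time: 19.0
tool_pos: [437.8, 312.2, 106.8]
tcp_rot: [3.1, 0.521, -3.085]
contact_force: [0.4, 0.1, 0.2]
grip_width: 69.0
finger_force: 0.0
```

```bash
python3 - <<'E'
from k import *
T=tool();s=readout.get_obs();d=T[1]-kn;print(s["joint_positions"],d@hx,d@hy,d@n,s["contact_force"],s["grip_width"],np.degrees(R.from_matrix(Rg.T@T[0]).as_rotvec()))
E
```

```text
[ 0.612  0.36   2.053 -0.747  0.34  -0.365] 0.5109390527492397 1.076474202753106 22.60802667582823 [0.417 0.112 0.228] 68.96062077186323 [0.043 0.053 4.2  ]
```

Call:
step_arm:
  series: "1 0 0 0 0 0 0; 1 0 0 0 0 0 0; 1 0 0 0 0 0 0; 1 0 0 0 0 0 0; 1 0 0 0 0 0 0; 1 0 0 0 0 0 0; 1 0 0 0 0 0 0; 1 0 0 0 0 0 0; 1 0 0 0 0 0 0; 1 0 0 0 0 0 0; 1 0 0 0 0 0 0; 1 0 0 0 0 0 0; 1 0 0 0 0 0 0; 1 0 0 0 0 0 0"

```text
time: 20.4
tool_pos: [437.8, 311.7, 105.8]
tcp_rot: [3.101, 0.52, -3.085]
contact_force: [0.9, -4.8, 2.8]
grip_width: 17.8
finger_force: 30.0
```

Call:
step_arm:
  series: "1 0 0 0 0 0 0.015; 1 0 0 0 0 0 0.03; 1 0 0 0 0 0 0.045; 1 0 0 0 0 0 0.06; 1 0 0 0 0 0 0.075; 1 0 0 0 0 0 0.09; 1 0 0 0 0 0 0.09"

```text
time: 21.1
tool_pos: [438.0, 312.7, 106.0]
tcp_rot: [2.81, 0.412, 2.574]
contact_force: [1.2, -0.4, -0.2]
grip_width: 17.6
finger_force: 30.0
```

Gripping and turning well, with low forces. Continuing to the stop.

Call:
step_arm:
  series: "1 0 0 0 0 0 0.015; 1 0 0 0 0 0 0.03; 1 0 0 0 0 0 0.045; 1 0 0 0 0 0 0.06; 1 0 0 0 0 0 0.075; 1 0 0 0 0 0 0.09; 1 0 0 0 0 0 0.09"

```text
time: 21.8
tool_pos: [438.6, 313.4, 106.5]
tcp_rot: [2.647, 0.18, 2.035]
contact_force: [4.4, 2.3, -1.3]
grip_width: 17.7
finger_force: 30.0
```

Call:
step_arm:
  series: "1 0 0 0 0 0 0.012; 1 0 0 0 0 0 0.024; 1 0 0 0 0 0 0.036; 1 0 0 0 0 0 0.048; 1 0 0 0 0 0 0.048; 1 0 0 0 0 0 0.048"

```text
time: 22.4
tool_pos: [439.1, 313.6, 106.8]
tcp_rot: [2.618, 0.033, 1.774]
contact_force: [7.0, 2.1, -1.7]
grip_width: 17.8
finger_force: 30.0
```

```bash
python3 - <<'E'
from k import *
T=tool();s=readout.get_obs();d=T[1]-kn;print(s["joint_positions"],d@hx,d@hy,d@n,T[0].T@s["contact_force"],T[0].T@s["moment"],s["grip_width"],R.from_matrix(Rg.T@T[0]).as_rotvec())
E
```

```text
[ 0.611  0.362  2.051 -0.749  0.337  1.064] 1.7500130377395133 2.1990657457047615 21.809330562198205 [0.725 5.493 5.12 ] [-0.536  0.162 -0.235] 17.826393233972368 [-0.002  0.001  1.501]
```

Call:
step_arm:
  series: "1 0 0 0 0 0 0.008; 1 0 0 0 0 0 0.016; 1 0 0 0 0 0 0.016"

```text
time: 22.7
tool_pos: [439.0, 313.9, 106.8]
tcp_rot: [2.617, -0.017, 1.688]
contact_force: [5.8, 4.3, -1.5]
grip_width: 18.8
finger_force: 31.8
```

```bash
python3 - <<'E'
from k import *
T=tool();s=readout.get_obs();print(s["joint_positions"],T[0].T@s["contact_force"],T[0].T@s["moment"],R.from_matrix(Rg.T@T[0]).as_rotvec())
E
```

```text
[ 0.612  0.362  2.052 -0.75   0.336  1.165] [3.604 4.658 4.457] [-0.392  0.48  -0.85 ] [-0.003  0.001  1.6  ]
```

The knob is at its stop: torque jumped to 0.85 N m and the bar began twisting in the jaws. I'll release, retreat and verify.

Call:
step_arm:
  series: "1 0 0 0 0 0 -0.012; -0.3 0 0 0 0 0 -0.012; -0.3 0 0 0 0 0 -0.012; -0.3 0 0 0 0 0 -0.012; -0.3 0 0 0 0 0 -0.012; -0.3 0 0 0 0 0 -0.012; -0.3 0 0 0 0 0 -0.012; -0.3 0 0 -0.2 0 0 -0.012; -0.3 0 0 -0.6 0 0 -0.012; -0.3 0 0 -1 0 0 -0.012; -0.3 0 0 -1 0 0 -0.012; -0.3 0 0 -1 0 0 -0.012"

```text
time: 23.9
tool_pos: [398.4, 306.8, 175.8]
tcp_rot: [2.618, 0.02, 1.747]
contact_force: [0.7, 0.0, 1.1]
grip_width: 59.8
finger_force: 0.0
```

Call:
step_arm:
  series: "-0.3 0 0 -0.5 0 0 0; -0.3 0 0 -0.8 0 0 0; -0.3 0 0 -0.8 0 0 0; -0.3 0 0 -0.8 0 0 0"

```text
time: 24.3
tool_pos: [366.9, 302.0, 229.8]
tcp_rot: [2.621, 0.021, 1.746]
contact_force: [-0.2, -0.1, -0.6]
grip_width: 59.4
finger_force: 0.0
```

```bash
python3 - <<'E'
from k import *
s=readout.get_obs();print(s["time"],s["tool_pos"],s["contact_force"])
for cam in("top","scene"):
    w=vision.capture(cam);P=cloud(w)
    H=P-kn;L=np.stack([H@hx,H@hy,H@n],-1);m=(abs(L[...,2]-45)<5)&(np.hypot(L[...,0],L[...,1])<45);q=L[m]
    if len(q)>20: print(cam,"bar",len(q),q.mean(0),cv2.minAreaRect(q[:,:2].astype(np.float32)))
    b=P-bore;M=np.stack([b@hx,b@hy,b@n],-1);mm=(np.hypot(M[...,0],M[...,1])<22)&(M[...,2]>110)&(M[...,2]<140)
    if mm.sum()>20: print("pin top",mm.sum(),np.percentile(M[mm],[5,50,95],axis=0))
    if cam=="top": save(w,"t2.png",(60,200,260,330),3.9)
E
```

```text
24.3 [366.893 302.004 229.818] [-0.185 -0.138 -0.56 ]
top bar 360 [ 2.695 -2.8   44.677] ((1.6208809614181519, -1.2880516052246094), (18.94511604309082, 71.33609008789062), 11.186680793762207)
pin top 328 [[-16.117 -18.968 112.991]
 [ -0.055  -6.627 125.018]
 [ 11.131   6.197 127.456]]
scene bar 229 [ 7.957  1.86  43.278] ((5.392293930053711, 0.7554893493652344), (17.793609619140625, 68.84893798828125), 12.088481903076172)
pin top 182 [[ -4.02  -13.322 110.917]
 [ 10.449   2.524 118.522]
 [ 13.669  10.993 125.929]]
```

View pics/t2.png

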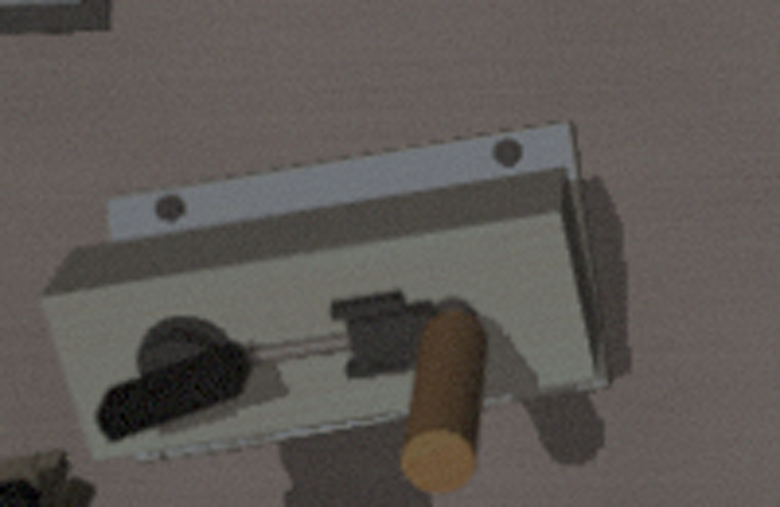

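The bar has settled at about 1.37 rad, which is within the stated spring-back. The shoe is against the shank, and the form is seated with its top about 125 mm above the face. The gripper is clear, so I'm handing in.

```bash
python3 -c "
from plant import order
print(order.close_job())"
```

```text
the job is handed in; nothing more can be done
None
```

The form is fully home in the stand, and the clamp knob was turned clockwise to its stop, springing back to about 1.37 rad with the shoe on the shank; both were let go, and the job was handed in at about 24 s.

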